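# Park the reject, test the good bayonet module

## Task

First stand the red-tagged module upright in the white ring nest of the red reject tray and let go of it. Then fit the green-tagged module into the tester's bayonet socket: push it fully home, only then twist it a quarter turn clockwise against the spring, and finish while still gripping it and holding it there, collar flush on the tester and fully turned. Leave the brackets, the screwdriver and the jar where they are.

Things in the scene. Friction and masses are not known exactly. Their poses are not given: they have to be found in the camera images.
- green_module: Module with GREEN tag on top and sides: good. Origin: centre of underside, z up. Brass plug 26 mm dia, z 0-30, with two opposite steel lugs along x (bar 46 mm tip to tip, 8 wide, z 0-14); black collar 38 dia, z 30-36; white block grip 34 (x) x 24 (y), z 36-76. Long side of the grip runs along the lugs: grip across the 24 mm (y). 0.12 kg. Stands upright; a half turn makes no difference.
- red_module: The same module with a RED tag: reject. Same sizes, axes and mass. Which of the two stands nearer the robot varies.
- tester: Fixed tester, box 90 x 90 x 50 mm high, grey top, blue sides. Origin: centre of underside; x along the lug slot of its mouth (white dashes on the top lie along x, yellow ones along y, where the lugs point after the quarter turn). Place and yaw vary.
- tester_mouth (a point): Centre of the bayonet mouth in the top face, 50 mm above the bench; axes as the tester's. Opening 30 mm across with lug notches along x, 50 mm tip to tip, 12 wide, through a 12 mm plate. The module first rests on a sprung copper disc 20 mm below the mouth; pressed 10 mm more, its collar is flush on the top and its underside 30 mm below the mouth.
- tester_plunger (a joint): How far the sprung disc is pressed down, m: 0 at rest, 0.010 with the collar flush (hard stop 0.0105). Spring 4 N at first, 10 N at flush. After 6 mm the lugs are below the plate and can turn; before that the notches block them.
- tester_rotor (a joint): Turn of the sprung disc, rad, growing CLOCKWISE seen from above: 0 at rest (channel in line with the notches), hard stop 1.55. The module's lugs drive it through a 12 mm wide channel, so it lags the module by up to 0.15. Return spring 0.03 to 0.12 N m: let go and it turns back.
- reject_tray: Fixed open red tray, 170 (x) x 140 (y) x 35 mm high, walls and floor 4 mm. Origin at the centre of its underside.
- nest_floor (a point): Centre of the reject nest on the tray's floor (4 mm above the bench), in the middle of the tray: a white ring, inner diameter 54 mm, outer 68, 10 mm high. The red module stands in it, any yaw.
- bracket_a: Bystander: loose pale stamped bracket, about 46 x 16 x 16 mm, on the bench. Leave alone.
- bracket_b: Bystander: another such bracket. Leave alone.
- bracket_c: Bystander: another such bracket. Leave alone.
- screwdriver: Bystander: screwdriver, 170 mm, lying at the far side. Leave alone.
- jar: Bystander: jar with a blue cap, 50 mm diameter, 75 mm high. Leave alone.
Mind the look-alikes: they are no part of the job. Of the things like the tester, leave any that is purple or turquoise; of the rest the smaller one is meant.

How it is judged (in metres and radians):
On the way, in this order (a step that is already met when the one before it is completed fails the run):
1. the red module stands in the reject nest, let go (horizontal distance between red_module and nest_floor below 0.008 m and z of red_module in the frame of nest_floor between -0.004 and 0.004 m and angle between red_module's own z axis and vertical below 0.1 rad and contact force between the fingers and red_module below 0.1 N and linear speed of red_module below 0.02 m/s), for 0.2 s.
2. the green module is pushed home in the tester, not yet turned (horizontal distance between green_module and tester_mouth below 0.004 m and angle between green_module's own z axis and vertical below 0.1 rad and z of green_module in the frame of tester_mouth below -0.027 m and value of joint tester_plunger above 0.0075 m and value of joint tester_rotor below 0.35 rad), for 0.1 s.
3. it is turned a quarter turn and held home (horizontal distance between green_module and tester_mouth below 0.004 m and angle between green_module's own z axis and vertical below 0.1 rad and z of green_module in the frame of tester_mouth below -0.027 m and value of joint tester_plunger above 0.0075 m and value of joint tester_rotor above 1.2 rad), for 0.3 s.
At the end, for the whole second after the job is handed in: Red module upright in the nest (8 mm, on the tray floor), untouched. Green module upright in the tester, centred within 4 mm, within 3 mm of home and disc pressed over 7.5 mm, rotor over 1.2 rad, module within 0.35 rad of the quarter turn, gripped and at rest. Bystanders within 30 mm (all of step 1 and all of step 3 and angle between the x axis of green_module and the y axis of tester_mouth, either way round below 0.35 rad and contact force between the fingers and green_module above 2 N and linear speed of green_module below 0.02 m/s); the arm keeps its last pose, push and grip.
It fails at once if bracket_a is knocked away (over 30 mm) (distance of bracket_a from where it was at the start of the episode above 0.03 m).
It fails at once if bracket_b is knocked away (over 30 mm) (distance of bracket_b from where it was at the start of the episode above 0.03 m).
It fails at once if bracket_c is knocked away (over 30 mm) (distance of bracket_c from where it was at the start of the episode above 0.03 m).
It fails at once if screwdriver is knocked away (over 30 mm) (distance of screwdriver from where it was at the start of the episode above 0.03 m).
It fails at once if jar is knocked away (over 30 mm) (distance of jar from where it was at the start of the episode above 0.03 m).
It also fails if it takes over 70 s, if anything falls off the work surface, if the arm or the gripper's body presses on something with over 40 N, if the wrist force passes 120 N, or if a joint passes its speed limit or range.

## Robot

A 6-joint arm with a two-finger parallel gripper is mounted at the origin on the work surface. World frame = base frame: x ahead of the robot, y to its left, z up, the work surface at z = 0. Lengths are in m, angles in degrees, forces in N, time in s.
With the tool pointing down it reaches from about 0.25 to 0.725 m from the base axis. Payload 9.7 kg.
Tool frame: the origin (TCP) lies midway between the tips of the shut fingers; the grasp point (between the pads) lies 19 mm behind it (bot.pinch_z is the distance from the TCP to the grasp point, in m); z points along the fingers, y is the line along which they close (so a half turn about z gives the same grasp; the last joint's range is limited). The gripper opens to 85 mm and grips with 20 to 120 N. Pads are 22 mm wide; open, the fingers measure 114 mm over their backs; the gripper's body (76 mm by 85 mm) begins 54 mm behind the grasp point. The pads swing forward as they close: fully open they stand 13 mm farther back than shut.
Start: joints at [63.14, 4.979, 10.078, 95.1, 0, 90], TCP at [0.248, 0.491, 0.206] pointing down, gripper open.
Joint ranges: [-179.16, 179.16], [-48.56, 103.87], [-65.8, 70.77], [-126.05, 130.52], [-82.76, 87.17], [-180, 180]. Speed limits (degrees/s): [127.2, 127.2, 147.25, 180, 180, 180].

## Interface

Orientations are given as [roll, pitch, yaw] about the fixed x, y, z axes, in that order (R = Rz(yaw) Ry(pitch) Rx(roll)).
In Python, from workcell import sensors, camera, camera_params, ticket, bot gives the robot as it stands.
- The arm moves only by the shell command python3 -m jog 'ROWS' [FORCE]. ROWS is JSON, a list that holds one entry, the list of rows, each a list of 5 numbers: the shift along the world's x, y, z in units of 50 mm (1.0 is 50 mm), then the turn about the world's z in units of 5 degrees (1.0 is 5 degrees), then the opening, from 0 (shut) to 1 (fully open). In form: [[[tx, ty, tz, yaw, grip], ...]]. A call has 1 to 8 rows; each row shifts and turns the commanded pose from where the row before left it; what a row does not reach is not made up. A row lasts 1/10 s, in which the tool goes at most 50 mm and 8.59 degrees, less where a joint would pass 70% of its speed; a pose out of reach is approached as far as the arm can. A call is refused whole if a number of a shift passes 1 or a number of a turn 1, either way. A call with a gripper value outside its range is refused whole. The fingers move at their own pace and stop on an object; FORCE is the grip in N (left out, the last holds). Time passes only in rows, so rows that do not move let the fingers close. It gives the time, the measured TCP pose, the force, the opening and the grip force at its end, in the units of the state.
- sensors.get_obs(): the state, without advancing time (a new reading comes with each control period).
- camera(name): name is "side" or "top"; returns the picture (384x512x3 uint8, blue, green, red); there is no depth.
- camera_params(name): a dict with "fx", "fy", "cx", "cy" (pixels), "T" (4x4, takes a point from camera to world coordinates). Camera axes: x right, y down, z forward; pixel columns grow to the right and rows downward; lengths in m; the calibration is good to about 2 mm. A picture is of the moment at which its call begins. camera_params takes no time and is no camera call.
- ticket.job_done(): hands the job in; it is judged then, once.
The state is a dict: "time": time; "q": joint angles; "qd": joint speeds; "joint_efforts": joint torques, N m; "ee_pos": TCP position; "tcp_rot": TCP orientation; "wrist_force": force on the tool from outside, world axes, zero at the start; "torque": the same for the moment, N m; "opening": finger opening in m; "grasp_force": force on a finger pad.
Only numpy, scipy, OpenCV 4.12 (cv2) and the standard library are available. Lean on these libraries where they do the work, as an engineer would, in place of code of your own. Each camera call takes 0.05 s, during which the arm holds its last target. There are 200 camera calls.

## Working session

There is one attempt and no reset: what is moved stays moved. The work goes in short steps, Python scripts to look and compute and a shell command to move; the robot and the scene stay as the last step left them, time stands still between calls to the robot, and variables do not carry over. Pictures are saved under pics/ and viewed, at most 10 in all, crops included, and the job is handed in when it is done.

```bash
mkdir -p pics; cat > h.py <<'E'
import numpy as np, cv2
from workcell import sensors, camera, camera_params, bot
def ray(n,u,v):
    p=camera_params(n);T=np.array(p["T"]);d=T[:3,:3]@np.array([(u-p["cx"])/p["fx"],(v-p["cy"])/p["fy"],1]);return T[:3,3],d
def at(n,u,v,z):
    o,d=ray(n,u,v);return o+d*(z-o[2])/d[2]
E
python3 - <<'E'
from h import *
for n in("top","side"):
    im=camera(n);cv2.imwrite(f"pics/{n}0.png",im);p=camera_params(n);print(n,p["fx"],p["cx"],p["cy"],np.round(p["T"],3).tolist())
print(sensors.get_obs(),bot.pinch_z)
E
```

```text
top 403.6809582422161 260.4049610540639 191.04896525292725 [[0.01, -0.998, 0.059, 0.448], [-1.0, -0.01, 0.0, -0.036], [0.0, -0.059, -0.998, 1.166], [0.0, 0.0, 0.0, 1.0]]
side 450.25651315257153 256.55740661491114 195.28690669477365 [[-0.986, -0.113, 0.12, 0.383], [-0.164, 0.748, -0.643, 0.651], [-0.017, -0.654, -0.756, 0.871], [0.0, 0.0, 0.0, 1.0]]
{'time': 0.1, 'q': array([6.31391851e+01, 5.00930881e+00, 1.00382222e+01, 9.51005056e+01,
       2.79742982e-04, 9.00009592e+01]), 'qd': array([-0.02576027, -0.03870602,  0.09829539, -0.05408873, -0.02386768,
       -0.05903053]), 'joint_efforts': array([-1.31960228e-04, -5.21561694e+01,  4.65653872e+01,  1.60744437e-02,
        2.24921172e-05,  1.64366321e-05]), 'ee_pos': array([0.24839042, 0.49043864, 0.20533403]), 'tcp_rot': array([-1.79928408e+02, -2.78544280e-04,  1.53138226e+02]), 'wrist_force': array([ 0.02979236,  0.13626385, -0.45104015]), 'torque': array([ 0.04048143, -0.02089114,  0.02584406]), 'grasp_force': 0.0, 'opening': 0.08531689337761521} 0.0187
```

View pics/top0.png

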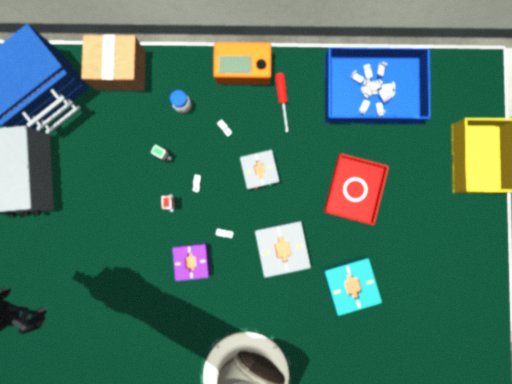

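View pics/side0.png

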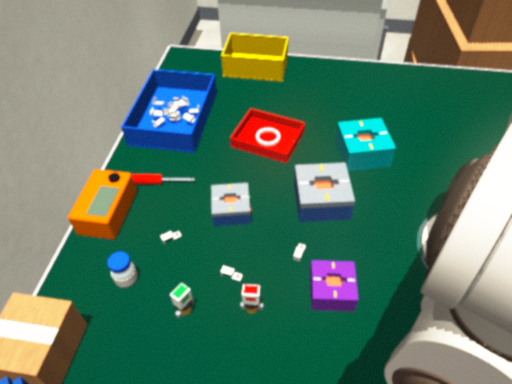

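The top view shows the green module at (161,153), the red one at (168,202), the ring at (355,189), and the smaller grey tester at (260,169). The larger grey box at (283,249) and the purple and turquoise ones are look-alikes. Next I'll measure from close-up crops.

```bash
python3 - <<'E'
from h import *
t=cv2.imread("pics/top0.png");s=cv2.imread("pics/side0.png")
def c(im,u,v,r=25): return cv2.resize(im[v-r:v+r,u-r:u+r],(380,300-0) if 0 else (290,290),interpolation=cv2.INTER_CUBIC)
cv2.imwrite("pics/crop1.png",np.vstack([np.hstack([c(t,161,155,16),c(t,168,202,16)]),np.hstack([c(t,260,169),c(t,355,189,35)])]))
def blob(im,m,u,v,r):
    k=np.zeros(m.shape,bool);k[v-r:v+r,u-r:u+r]=1
    ys,xs=np.nonzero(m&k);return xs,ys
for n,im,P in(("top",t,dict(g=(161,153,12),r=(168,202,12))),("side",s,dict(g=(180,290,14),r=(251,288,14)))):
    b,g,r=[im[...,i].astype(int) for i in range(3)]
    for k,(u,v,R) in P.items():
        m=(g>r+50)&(g>b+35) if k=="g" else (r>g+60)&(r>b+60)
        x,y=blob(im,m,u,v,R);
        ct=cv2.minAreaRect(np.c_[x,y].astype(np.float32));print(n,k,len(x),x.mean(),y.mean(),ct,at(n,x.mean(),y.mean(),.076))
hs=cv2.cvtColor(t,cv2.COLOR_BGR2HSV)
x,y=blob(t,(hs[...,1]<60)&(hs[...,2]>150),355,189,20);e=cv2.minEnclosingCircle(np.c_[x,y].astype(np.float32));print("ring",e,at("top",*e[0],.014))
m=(hs[...,1]<60)&(hs[...,2]>120);x,y=blob(t,m,260,169,26);R=cv2.minAreaRect(np.c_[x,y].astype(np.float32));print(R)
bp=cv2.boxPoints(R);w=np.array([at("top",*p,.05)[:2] for p in bp]);print(w,w.mean(0),np.linalg.norm(np.diff(w,axis=0),axis=1),np.degrees(np.arctan2(*(np.diff(w,axis=0).T[::-1]))))
E
```

```text
top g 54 157.25925925925927 150.92592592592592 ((157.25001525878906, 151.25001525878906), (9.192387580871582, 8.485280990600586), 45.0) [0.61905201 0.24619373 0.076     ]
top r 56 165.625 201.625 ((165.5, 201.0), (10.0, 5.0), 90.0) [0.48131127 0.22018447 0.076     ]
side g 144 179.93055555555554 290.3333333333333 ((181.48191833496094, 289.8506774902344), (15.202404022216797, 19.97838020324707), 19.653823852539062) [0.61819912 0.24342499 0.076     ]
side r 143 250.34965034965035 290.64335664335664 ((250.5, 292.0), (16.0, 13.0), 90.0) [0.48023884 0.22255047 0.076     ]
ring ((354.89129638671875, 189.1086883544922), 12.291045188903809) [ 0.52426655 -0.30572547  0.014     ]
((259.20654296875, 169.12786865234375), (33.783302307128906, 33.89781951904297), 76.75948333740234)
[[ 0.60952667  0.02544219]
 [ 0.63221089 -0.0662414 ]
 [ 0.54047808 -0.08844322]
 [ 0.51800996  0.00282615]] [ 0.5750564  -0.03160407] [0.09444816 0.0943813  0.09399422] [ -76.10304417 -166.39450472  103.82972284]
```

View pics/crop1.png

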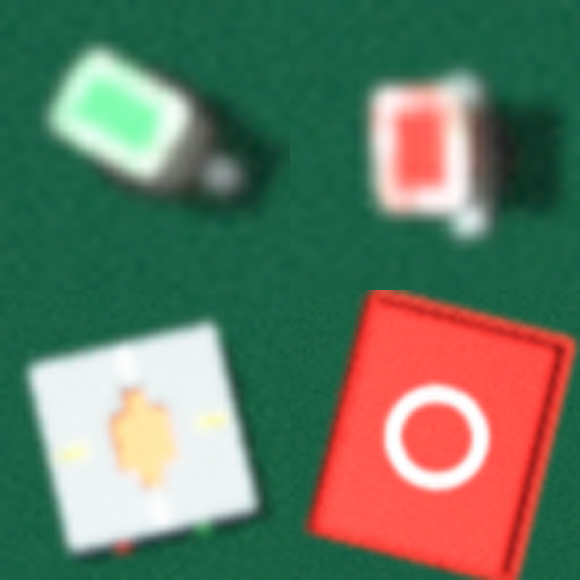

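```bash
python3 -m jog '[[[0.58,-0.675,-0.2,0.77,1],[0.58,-0.675,-0.2,0.77,1],[0.58,-0.675,-0.2,0.77,1],[0.58,-0.675,-0.2,0.77,1],[0.58,-0.675,-0.2,0.77,1],[0.58,-0.675,-0.2,0.77,1],[0.58,-0.675,-0.2,0.77,1],[0.58,-0.675,-0.2,0.77,1]]]' 40; python3 -m jog '[[[0,0,0,0,1],[0,0,0,0,1]]]'
python3 - <<'E'
from h import *
im=camera("side");cv2.imwrite("pics/s1.png",cv2.resize(im[200:384,150:400],(800,589)))
E
```

```text
time: 0.9
ee_pos: [0.4813, 0.219, 0.1254]
tcp_rot: [-180.0, -0.0, -175.9]
wrist_force: [-0.2, 0.2, -0.2]
opening: 0.0852
grasp_force: 0.0
time: 1.1
ee_pos: [0.4806, 0.2197, 0.1253]
tcp_rot: [-180.0, -0.1, -176.2]
wrist_force: [-0.7, 0.5, 0.6]
opening: 0.0851
grasp_force: 0.0
```

View pics/s1.png

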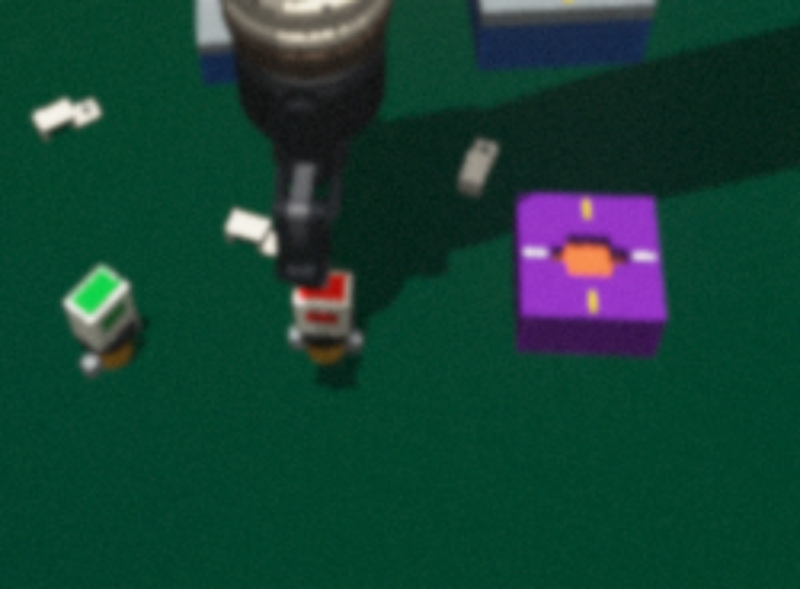

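The view shows the open fingers over the red module (about (322,290) in the crop), lined up along x, so I'm descending and gripping.

```bash
python3 -m jog '[[[0,0.02,-0.45,0,1],[0,0,-0.45,0,1],[0,0,-0.4,0,1],[0,0,-0.4,0,1],[0,0,0,0,1],[0,0,0,0,0],[0,0,0,0,0],[0,0,0,0,0]]]' 40; python3 -m jog '[[[0,0,0,0,0],[0,0,0,0,0],[0,0,0,0,0],[0,0,0.4,0,0],[0,0,0.7,0,0],[0,0,0.7,0,0],[0,0,0,0,0]]]'
python3 - <<'E'
from h import *
im=camera("side");cv2.imwrite("pics/s2.png",cv2.resize(im[200:384,150:400],(400,294)))
E
```

```text
time: 1.95
ee_pos: [0.481, 0.2223, 0.0423]
tcp_rot: [180.0, 0.1, -176.0]
wrist_force: [0.4, -0.4, 1.0]
opening: 0.044
grasp_force: 0.0
time: 2.65
ee_pos: [0.4823, 0.2224, 0.1357]
tcp_rot: [179.9, 0.4, -176.1]
wrist_force: [0.6, -0.2, -1.1]
opening: 0.0223
grasp_force: 39.5
```

View pics/s2.png

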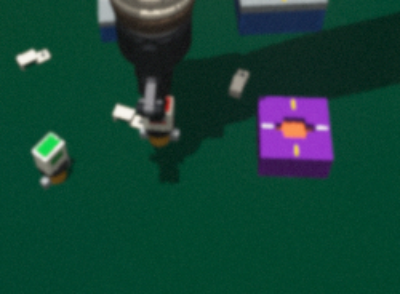

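The red module is held and lifted, with its lug tips at (145,131) and (177,132) in the half-scale crop.

```bash
python3 - <<'E'
from h import *
u,v=150+161/1.6,200+132/1.6
for z in(.1,.105): print(at("side",u,v,z))
for u in (145,177): print(at("side",150+u/1.6,v,.1))
E
```

```text
[0.47981372 0.21803443 0.1       ]
[0.47918334 0.22084645 0.105     ]
[0.49899297 0.22102518 0.1       ]
[0.46065114 0.21504628 0.1       ]
```

```bash
python3 -m jog '[[[0.07,-0.88,0,0,0],[0.07,-0.88,0,0,0],[0.07,-0.88,0,0,0],[0.07,-0.88,0,0,0],[0.07,-0.88,0,0,0],[0.07,-0.88,0,0,0],[0.07,-0.88,0,0,0],[0.07,-0.88,0,0,0]]]'; python3 -m jog '[[[0.07,-0.88,0,0,0],[0.07,-0.88,0,0,0],[0.07,-0.88,0,0,0],[0.07,-0.88,0,0,0],[0,0,-0.4,0,0],[0,0,-0.4,0,0],[0,0,0,0,0]]]'
python3 - <<'E'
from h import *
im=camera("side");cv2.imwrite("pics/s3.png",cv2.resize(im[80:190,200:360],(800,550)))
E
```

```text
time: 3.5
ee_pos: [0.5077, -0.1321, 0.1295]
tcp_rot: [180.0, -0.1, -176.1]
wrist_force: [1.1, -0.3, -1.4]
opening: 0.023
grasp_force: 39.6
time: 4.2
ee_pos: [0.5203, -0.3056, 0.0862]
tcp_rot: [179.8, -0.3, -176.1]
wrist_force: [0.1, 0.3, -1.0]
opening: 0.023
grasp_force: 39.8
```

View pics/s3.png

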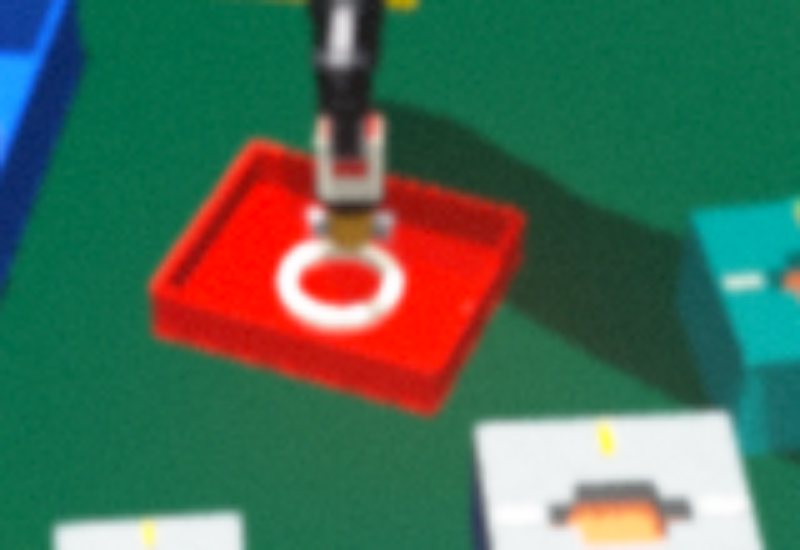

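The red module hangs over the nest, with its lug midpoint near (350,222) and the ring centre near (340,283) in the crop.

```bash
python3 - <<'E'
from h import *
print(at("side",200+350/5,80+222/5,.051),at("side",200+340/5,80+283/5,.014), sensors.get_obs()["ee_pos"])
E
```

```text
[ 0.51863258 -0.30918967  0.051     ] [ 0.52272515 -0.2993622   0.014     ] [ 0.52111892 -0.3057255   0.08843155]
```

```bash
python3 -m jog '[[[0.07,0.05,0,0,0],[0,0,-0.3,0,0],[0,0,-0.3,0,0],[0,0,-0.3,0,0],[0,0,0,0,0],[0,0,0,0,0]]]'
python3 - <<'E'
from h import *
im=camera("side");cv2.imwrite("pics/s4.png",cv2.resize(im[80:190,200:360],(800,550)))
E
```

```text
time: 4.85
ee_pos: [0.5256, -0.3035, 0.0448]
tcp_rot: [180.0, -0.1, -176.1]
wrist_force: [-0.7, -0.7, -1.3]
opening: 0.0226
grasp_force: 43.0
```

View pics/s4.png

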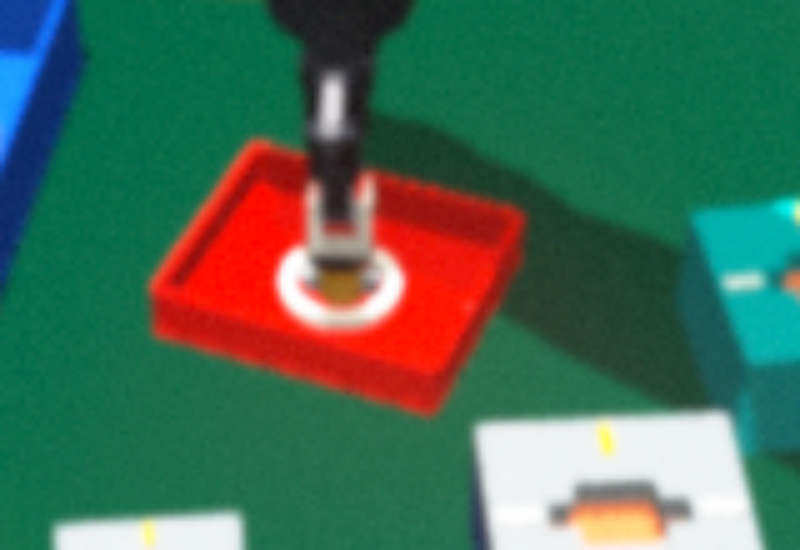

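The module sits inside the white ring (lugs at (308,278) and (372,278)), so I'm releasing, lifting and moving to the green module.

```bash
python3 -m jog '[[[0,0,0,0,0.5],[0,0,0,0,0.5],[0,0,0,0,0.5],[0,0,0,0,0.5],[0,0,0.4,0,0.5],[0,0,0.7,0,0.5],[0,0,0.6,0,0.8],[0,0,0,0,1]]]'; python3 -m jog '[[[0.144,0.845,0,0.88,1],[0.144,0.845,0,0.88,1],[0.144,0.845,0,0.88,1],[0.144,0.845,0,0.88,1],[0.144,0.845,0,0.88,1],[0.144,0.845,0,0.88,1],[0.144,0.845,0,0.88,1]]]'; python3 -m jog '[[[0.144,0.845,0,0.87,1],[0.144,0.845,0,0.87,1],[0.144,0.845,0,0.87,1],[0.144,0.845,0,0.87,1],[0.144,0.845,0,0.87,1],[0.144,0.845,0,0.87,1],[0,0,0,0,1],[0,0,0,0,1]]]'
python3 - <<'E'
from h import *
im=camera("side");a=cv2.resize(im[80:190,200:360],(480,330));b=cv2.resize(im[220:330,110:220],(330,330));cv2.imwrite("pics/s5.png",np.hstack([a,b]))
E
```

```text
time: 5.7
ee_pos: [0.5277, -0.3048, 0.1359]
tcp_rot: [-179.8, 0.3, -176.1]
wrist_force: [0.8, -0.8, -0.6]
opening: 0.0701
grasp_force: 0.0
time: 6.4
ee_pos: [0.5763, -0.0064, 0.1305]
tcp_rot: [180.0, -0.0, -145.1]
wrist_force: [0.9, -0.7, 0.8]
opening: 0.0855
grasp_force: 0.0
time: 7.2
ee_pos: [0.6192, 0.2462, 0.1298]
tcp_rot: [180.0, -0.1, -119.1]
wrist_force: [-0.0, -1.2, 0.4]
opening: 0.0856
grasp_force: 0.0
```

View pics/s5.png

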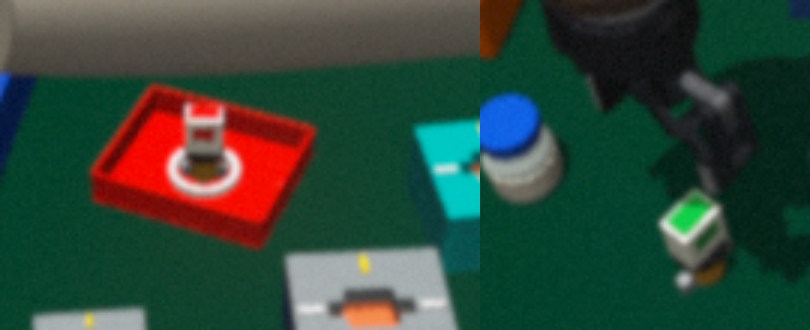

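The red module stands upright in the nest, released. The fingers straddle the green module and clear the jar, so I'm descending and gripping.

```bash
python3 -m jog '[[[0,0,-0.45,0,1],[0,0,-0.45,0,1],[0,0,-0.45,0,1],[0,0,-0.45,0,1],[0,0,0,0,1],[0,0,0,0,0],[0,0,0,0,0],[0,0,0,0,0]]]' 60; python3 -m jog '[[[0,0,0,0,0],[0,0,0,0,0],[0,0,0,0,0]]]';  python3 -m jog '[[[0,0,0.4,0,0],[0,0,0.7,0,0],[0,0,0.7,0,0],[0,0,0,0,0]]]'
```

```text
time: 8.05
ee_pos: [0.6204, 0.2454, 0.0427]
tcp_rot: [-179.9, 0.1, -119.2]
wrist_force: [0.2, 0.3, 0.6]
opening: 0.044
grasp_force: 0.0
time: 8.35
ee_pos: [0.6201, 0.2456, 0.0422]
tcp_rot: [-179.9, 0.1, -119.2]
wrist_force: [-0.3, 0.3, 6.0]
opening: 0.0217
grasp_force: 59.3
time: 8.75
ee_pos: [0.6214, 0.2462, 0.1366]
tcp_rot: [-179.7, 0.3, -119.2]
wrist_force: [0.9, -0.0, -1.4]
opening: 0.0221
grasp_force: 59.3
```

```bash
python3 -m jog '[[[-0.084,-0.505,0,-0.86,0],[-0.084,-0.505,0,-0.86,0],[-0.084,-0.505,0,-0.86,0],[-0.084,-0.505,0,-0.86,0],[-0.084,-0.505,0,-0.86,0],[-0.084,-0.505,0,-0.86,0]]]'; python3 -m jog '[[[-0.084,-0.505,0,-0.86,0],[-0.084,-0.505,0,-0.86,0],[-0.084,-0.505,0,-0.86,0],[-0.084,-0.505,0,-0.86,0],[-0.084,-0.505,0,-0.86,0],[0,0,-0.5,0,0],[0,0,0,0,0],[0,0,0,0,0]]]'
python3 - <<'E'
from h import *
im=camera("side");cv2.imwrite("pics/side1.png",im);t=camera("top");cv2.imwrite("pics/top1.png",t)
cv2.imwrite("pics/s6.png",np.hstack([cv2.resize(im[140:240,180:280],(560,560),interpolation=cv2.INTER_CUBIC),cv2.resize(t[130:210,220:300],(240,560)) if 0 else cv2.resize(t[135:205,245:280],(240,480)).repeat(1,0)[:480] if 0 else np.zeros((560,1,3),np.uint8)]))
E
```

```text
time: 9.35
ee_pos: [0.5938, 0.093, 0.13]
tcp_rot: [180.0, -0.1, -145.1]
wrist_force: [0.7, -1.1, -1.4]
opening: 0.0219
grasp_force: 59.2
time: 10.15
ee_pos: [0.5728, -0.0321, 0.1054]
tcp_rot: [180.0, -0.1, -166.4]
wrist_force: [-0.3, 0.6, -1.4]
opening: 0.0218
grasp_force: 59.2
```

View pics/s6.png

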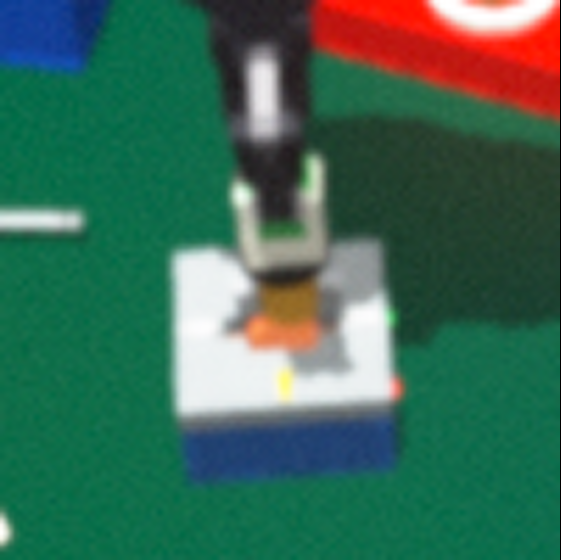

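The plug hangs just above the mouth of the small grey tester, with the brass at u 262–318 and v 285–318. I'll refine the tester centre and the in-hand offset numerically.

```bash
cat > m.py <<'E'
from h import *
for n,f,(u,v,r) in(("side","side0",(231,203,32)),("top","top0",(260,169,28))):
    im=cv2.imread(f"pics/{f}.png");hs=cv2.cvtColor(im,cv2.COLOR_BGR2HSV)
    k=np.zeros(im.shape[:2],np.uint8);k[v-r:v+r,u-r:u+r]=1
    V=hs[v-r:v+r,u-r:u+r,2];
    m=((hs[...,1]<70)&(hs[...,2]>150)).astype(np.uint8)*k
    c=max(cv2.findContours(m,0,1)[0],key=cv2.contourArea)[:,0]
    w=np.array([at(n,*p,.05)[:2] for p in c],np.float32);R=cv2.minAreaRect(w);print(n,R)
    o=(hs[...,0]<22)&(hs[...,1]>90)&(hs[...,2]>150)&(k>0);y,x=np.nonzero(o);print(" disc",len(x),x.mean(),y.mean(),at(n,x.mean(),y.mean(),.03))
im=cv2.imread("pics/side1.png");hs=cv2.cvtColor(im,cv2.COLOR_BGR2HSV)
for v in range(188,200): print(v,[tuple(int(a) for a in hs[v,u]) for u in range(224,242,1)] if v in(191,193,195) else "")
E
python3 m.py
```

```text
side ((0.5753830671310425, -0.031120963394641876), (0.0920080840587616, 0.09339209645986557), 13.993058204650879)
 disc 77 231.0 198.98701298701297 [ 0.57630593 -0.04268614  0.03      ]
top ((0.5755330324172974, -0.030947208404541016), (0.09434036165475845, 0.09357509762048721), 13.759363174438477)
 disc 20 256.4 166.35 [ 0.58503453 -0.02351094  0.03      ]
188 
189 
190 
191 [(113, 5, 200), (30, 12, 151), (19, 79, 120), (17, 139, 110), (19, 167, 99), (18, 163, 97), (18, 176, 94), (17, 163, 103), (18, 175, 105), (18, 177, 118), (18, 182, 123), (17, 157, 130), (17, 100, 128), (16, 28, 135), (0, 0, 129), (68, 7, 139), (105, 3, 147), (90, 8, 151)]
192 
193 [(120, 2, 143), (19, 22, 126), (17, 92, 125), (19, 162, 135), (19, 180, 140), (19, 179, 147), (19, 189, 142), (19, 189, 147), (18, 184, 148), (19, 188, 144), (19, 181, 145), (19, 169, 139), (17, 119, 131), (17, 54, 117), (45, 5, 107), (45, 5, 109), (90, 6, 122), (95, 10, 146)]
194 
195 [(19, 16, 129), (13, 51, 131), (14, 96, 141), (17, 154, 149), (18, 176, 154), (18, 193, 148), (18, 186, 148), (19, 190, 152), (18, 183, 149), (18, 183, 146), (18, 181, 149), (18, 165, 144), (17, 120, 130), (19, 42, 115), (30, 2, 103), (96, 11, 112), (95, 11, 135), (84, 7, 181)]
196 
197 
198 
199
```

```bash
python3 - <<'E'
from h import *
s=sensors.get_obs();p=s["ee_pos"];y=np.radians(s["tcp_rot"][2]);tx=np.array([np.cos(y),np.sin(y),0]);nn=np.array([-tx[1],tx[0],0])
for px in((231.2,193),(231.2,195)):
    o,d=ray("side",*px);k=nn@(p-o)/(nn@d);q=o+k*d;print(q,"offset along tool x",tx@(q-p))
print(p,s["tcp_rot"])
E
```

```text
[ 0.57156573 -0.03235334  0.06483402] offset along tool x 0.0021703582611750627
[ 0.57198659 -0.03225158  0.05760562] offset along tool x 0.001737374453791457
[ 0.5736753  -0.03184326  0.1066704 ] [-1.79993128e+02  2.97059961e-02 -1.66406974e+02]
```

```bash
python3 -m jog '[[[0.075,0.025,0,0.06,0],[0,0,-0.15,0,0],[0,0,-0.15,0,0],[0,0,-0.15,0,0],[0,0,-0.15,0,0],[0,0,0,0,0],[0,0,0,0,0]]]' 80
```

```text
time: 10.95
ee_pos: [0.577, -0.0311, 0.0758]
tcp_rot: [180.0, -0.0, -166.2]
wrist_force: [0.1, 0.2, -1.0]
opening: 0.0211
grasp_force: 82.8
```

It entered the mouth without contact, so now I'm pressing home.

```bash
python3 -m jog '[[[0,0,-0.1,0,0],[0,0,-0.1,0,0],[0,0,-0.08,0,0],[0,0,0,0,0],[0,0,0,0,0]]]'
```

```text
time: 11.45
ee_pos: [0.5778, -0.0311, 0.063]
tcp_rot: [-180.0, 0.1, -166.2]
wrist_force: [-0.7, -0.3, 7.6]
opening: 0.0213
grasp_force: 83.9
```

```bash
python3 -m jog '[[[0,0,-0.03,0,0],[0,0,-0.03,0,0],[0,0,0,0,0],[0,0,0,0,0],[0,0,0,0,0]]]'
```

```text
time: 11.95
ee_pos: [0.5782, -0.031, 0.0622]
tcp_rot: [-179.9, 0.2, -166.2]
wrist_force: [-5.4, 1.7, 21.1]
opening: 0.0214
grasp_force: 85.6
```

Home: flush stop felt at 21 N. Now the clockwise twist, shifting slightly to keep the module centred given its 2 mm offset in the hand.

```bash
python3 -m jog '[[[-0.003,-0.003,0,-1,0],[-0.003,-0.003,0,-1,0],[-0.003,-0.003,0,-1,0],[-0.003,-0.003,0,-1,0],[-0.003,-0.003,0,-1,0],[-0.003,-0.003,0,-1,0]]]'; python3 -c "
from h import *;print(sensors.get_obs()['torque'])"
```

```text
time: 12.55
ee_pos: [0.5786, -0.0321, 0.0622]
tcp_rot: [179.9, 0.4, 163.7]
wrist_force: [0.2, 1.1, 17.9]
opening: 0.0214
grasp_force: 85.2
[-0.09174401 -0.17373184  0.16760176]
```

```bash
python3 -m jog '[[[-0.003,-0.003,0,-1,0],[-0.003,-0.003,0,-1,0],[-0.003,-0.003,0,-1,0],[-0.003,-0.003,0,-1,0],[-0.003,-0.003,0,-1,0],[-0.003,-0.003,0,-1,0]]]';python3 -m jog '[[[-0.003,-0.003,0,-1,0],[-0.003,-0.003,0,-1,0],[-0.003,-0.003,0,-1,0],[-0.003,-0.003,0,-1,0],[-0.003,-0.003,0,-1,0],[-0.003,-0.003,0,-0.6,0],[0,0,0,0,0],[0,0,0,0,0]]]'; python3 -c "
from h import *;print(sensors.get_obs()['torque'])
im=camera('side');cv2.imwrite('pics/s7.png',cv2.resize(im[100:240,180:320],(560,560),interpolation=cv2.INTER_CUBIC))"
```

```text
time: 13.15
ee_pos: [0.5777, -0.0331, 0.0622]
tcp_rot: [179.7, 0.3, 133.6]
wrist_force: [1.1, 0.6, 17.2]
opening: 0.021
grasp_force: 85.2
time: 13.95
ee_pos: [0.5765, -0.0337, 0.0622]
tcp_rot: [179.7, 0.1, 105.9]
wrist_force: [0.4, 1.4, 18.1]
opening: 0.0215
grasp_force: 85.3
[0.23078145 0.22523953 0.11182506]
```

View pics/s7.png

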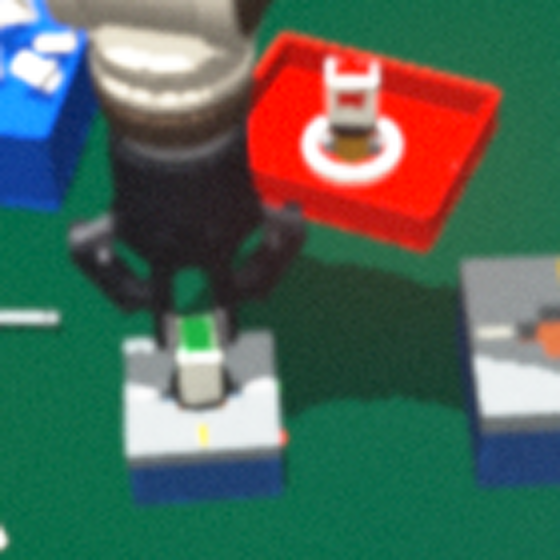

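The picture shows the collar flush, the block turned toward the yellow dash at (203,435), and the red module upright in its ring. Handing in.

```bash
python3 -m jog '[[[0,0,0,0,0],[0,0,0,0,0],[0,0,0,0,0],[0,0,0,0,0]]]'; python3 -c "
from workcell import ticket;print(ticket.job_done())"
```

```text
time: 14.4
ee_pos: [0.5765, -0.0337, 0.0622]
tcp_rot: [179.7, 0.1, 105.9]
wrist_force: [-0.2, 0.4, 17.6]
opening: 0.0211
grasp_force: 85.3
the job is handed in; nothing more can be done
None
```

I handed the job in at 14.4 s: the red module is standing released in the nest, and the green one is flush in the tester, turned about 88° clockwise and still gripped; no verdict came back.

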